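# Close the bindery glue pot with its lugged lid

### The arm

A 7-joint arm with a two-finger parallel gripper is mounted at the origin on the work surface. World frame = base frame: x ahead of the robot, y to its left, z up, the work surface at z = 0. Lengths are in m, angles in rad, forces in N, time in s.
With the tool pointing down it reaches from about 0.4 to 0.85 m from the base axis. Payload 4.5 kg.
Tool frame: the origin (TCP) lies between the finger pads; the fingertips stand 14 mm ahead of it and the grasp point (between the pads) lies 5 mm behind it; z points along the fingers, y is the line along which they close (so a half turn about z gives the same grasp; the last joint's range is limited). The gripper opens to 88 mm and grips with 3 to 60 N. Pads are 18 mm wide; open, the fingers measure 123 mm over their backs; the gripper's body (75 mm by 187 mm) begins 45 mm behind the grasp point.
Start: joints at [1.186, 0.689, -0.195, 1.565, 0.157, 0.902, -0.215], TCP at [0.254, -0.571, 0.218] pointing down, gripper open.
Joint ranges: [-3.01, 3.01], [-0.46, 2.08], [-1.47, 1.51], [0.13, 2.56], [-1, 4.14], [0.04, 2.09], [-2.66, 2.66]. Speed limits (rad/s): [2.57, 2.57, 3.14, 3.14, 3.14, 3.14, 3.14].

### API

Orientations are given as a unit quaternion [x, y, z, w].
In Python, from cell import * gives the robot as it stands. Calls block until the motion is done:
- move_pose(position, orientation): joint-space move of the TCP to a pose.
- move_linear(position, attitude=None, vel=0.15, f_stop=None): straight line of the TCP; attitude=None keeps the orientation; vel is the mean speed in m/s. With f_stop (N) it stops when the force on the tool has changed by that much, and returns True; else False.
- goto_joints(angles): joint-space move.
- ungrasp() and grasp(): open the fingers fully, or close them until they stop; the grip force is fixed at half the most.
- sleep(seconds).
- inverse_kinematics(position, orientation): joint angles nearest the present ones, or None.
- observe(): the state.
- snapshot(name): name is "side" or "top"; returns a dict with "pixels" (384x512x3 uint8, red, green, blue), "K" (3x3 intrinsics, pixels), "k1" (the pictures are not rectified: a ray, as slopes to the right and down, at radius r is drawn at 1 + k1 r^2 times it, then the intrinsics apply), "R" (3x3) and "t" (3): a world point X has camera coordinates R X + t. Camera axes: x right, y down, z forward; pixel columns grow to the right and rows downward; lengths in m; the calibration is good to about 2 mm. A picture is of the moment at which its call begins. There is no depth.
A pose or a line that the arm cannot do raises IKError and nothing moves.
- close_job(): hands the job in; it is judged then, once.
The state is a dict: "t": time; "qpos": joint angles; "dq": joint speeds; "effort": joint torques, N m; "tcp_pos": TCP position; "tool_rot": TCP orientation; "ft_force": force on the tool from outside, world axes, zero at the start; "moment": the same for the moment, N m; "finger_gap": finger opening in m; "grasp_force": force on a finger pad.
Only numpy, scipy, OpenCV 4.12 (cv2) and the standard library are available. Lean on these libraries where they do the work, as an engineer would, in place of code of your own. Each camera call takes 0.05 s, during which the arm holds its last target. There are 200 camera calls.

### The job

Take the wooden batten off the top of the parts tray and lay it flat on the bench. Then take the lid out of the tray, set it in the mouth of the glue pot and turn it until its lugs find their notches and it drops fully home, level all round, and let go. Leave the books, hammer and bottle where they are.

Things in the scene. Friction and masses are not known exactly. Their poses are not given: they have to be found in the camera images.
- pot: Round aluminium glue pot, fixed, with three small feet (out to 89 mm from the axis, 12 mm high); 144 mm across, 104 mm high, open on top. Origin: centre of its underside, z up; its yaw says nothing about the notches. Mouth 126 mm wide, bevelled to 134 mm over the top 8 mm.
- pot_seat (a point): Point on the pot's axis level with its inner seat ledge, 82 mm above the pot's origin, 22 mm below the rim. The ledge is flat and fixed, runs from the wall in to 38 mm from the axis and is cut by four notches 19 mm wide, 90 degrees apart. The angle at which they stand differs every time and is not measured: find it by turning the lid.
- lid: Loose grey plastic lid, about 0.4 kg, lying upright in the tray under the batten. Origin: on the axis at the foot of the lugs; z up. Four round lugs (centres 50 mm from the axis, z = 0 to 10 mm, 14 mm across tapering to 10.5 mm at the foot) stand along its +x, +y, -x, -y. Disc 123 mm across, z = 10 to 24 mm, with 1.5 mm play all round in the pot's mouth.
- lid_grip (a point): Middle of the lid's straight grip bar, on the lid's axis, 44 mm above its origin; axes as the lid's. The bar is 70 mm long along x, 24 mm wide along y, from 24 to 60 mm above the lid's origin.
- lid_face (a point): Axis at the underside of its disc, 10 mm above its origin. In the mouth, the lid rides on the ledge with this point 10 mm above pot_seat and turns with light friction; within a quarter turn the lugs meet the notches (to about 0.08 rad) and it falls 10 mm by its own weight if held loosely, or with a light press if it hangs. Home, this point is at pot_seat and the lid turns only 0.05 rad.
- tray: Dark steel parts tray, open on top, fixed; outside 200 mm (its x) by 180 mm (its y), 75 mm high, walls and floor 5 mm thick. Origin: centre of its underside, z up. The lid lies on its floor.
- batten_mid (a point): Centre of the loose wooden batten, 240 mm long along its own x, 50 mm wide along y, 22 mm thick along z, about 0.16 kg. At the start it lies across the tray's rims, along the tray's x, above the lid (its underside 75 mm above the bench, 10 mm above the lid's grip bar). Lying flat on the bench, this point is 11 mm above the bench. There is free bench between the tray and the pot.
- books: Bystander: two stacked closed books joined as one, 150 by 210 by 55 mm, on the bench beyond the work. Origin: centre of the underside.
- hammer: Bystander: hammer 240 mm long lying on the bench. Origin under its middle.
- bottle: Bystander: upright plastic bottle, 64 mm across, 190 mm high. Origin: centre of its underside.
Not all that is in view belongs to the job. Of the things that look like the part that bears batten_mid, the larger one is meant. Several things have the shape of the lid; the one meant has the colours described above.

How it is judged:
By the outcome, as a careful person would: the job done as asked, in the order asked, and still so for the second after the job is handed in, with the robot touching nothing.
It also fails if it takes over 67 s, if anything falls off the work surface, if the arm or the gripper's body presses on something with over 40 N, if the wrist force passes 120 N, or if a joint passes its speed limit or range.

## Working session

There is one attempt and no reset: what is moved stays moved. The work goes in short steps, each a Python script; the robot and the scene stay as the last script left them, time stands still between calls to the robot, and variables do not carry over. Pictures are saved under pics/ and viewed, at most 10 in all, crops included, and the job is handed in when it is done.

```bash
mkdir -p pics; ls; python3 - <<'E'
from cell import *
import cv2,numpy as np,pickle
d={n:snapshot(n) for n in("side","top")}
pickle.dump(d,open('s0.pkl','wb'))
for n in d:
    cv2.imwrite(f'pics/{n}0.png',cv2.resize(d[n]["pixels"][:,:,::-1],(800,600)))
    print(n,d[n]["K"],d[n]["k1"],-d[n]["R"].T@d[n]["t"],d[n]["R"])
s=observe();print(s["t"],s["tool_rot"],s["ft_force"])
E
```

```text
pics
side [[356.05911      0.         257.99992006]
 [  0.         356.05911    189.27065317]
 [  0.           0.           1.        ]] -0.08808081227305305 [ 0.491904   -0.7030518   0.56992354] [[ 0.99405838 -0.10881842  0.00254552]
 [-0.05821935 -0.55130375 -0.8322708 ]
 [ 0.09196975  0.82717757 -0.55436345]]
top [[375.44479708   0.         261.91301464]
 [  0.         375.44479708 183.71365619]
 [  0.           0.           1.        ]] -0.10783484978653192 [0.40191479 0.0324764  1.20674836] [[-0.01419608 -0.99985448 -0.00946043]
 [-0.98734511  0.01551179 -0.15782591]
 [ 0.1579497   0.0071002  -0.98742163]]
0.1 [ 9.78144790e-01  2.07923332e-01 -2.33810200e-04 -7.76006261e-04] [0.01104549 0.21449909 0.13644307]
```

View pics/top0.png

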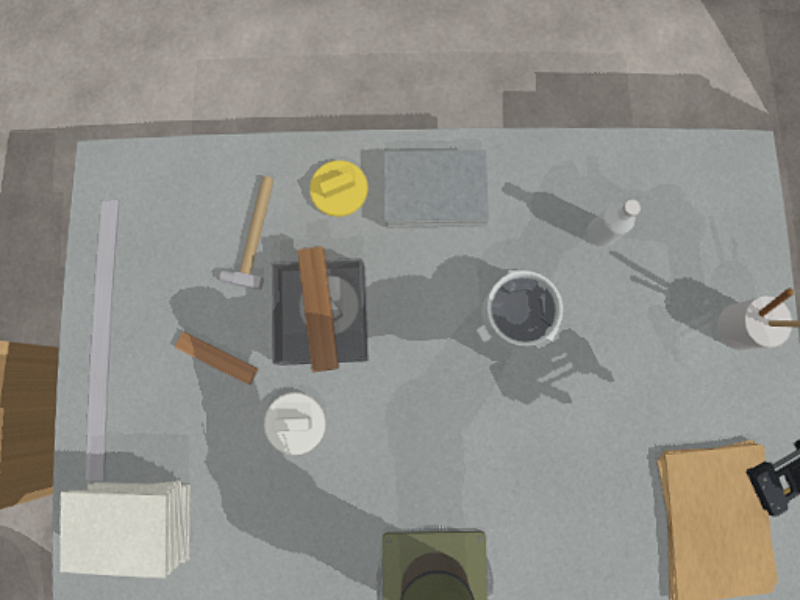

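View pics/side0.png

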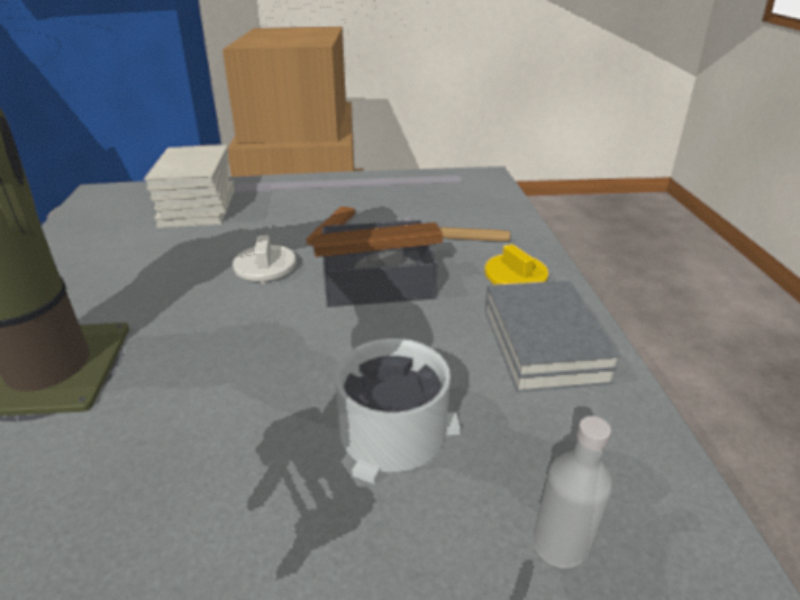

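The top view shows the batten at (312,248)–(325,370) across the tray, whose corners are about (273,262)–(367,362). The pot mouth is at (525,308) and the grey lid is partly visible near (345,305). The yellow and white lids and the short batten are decoys. All of these are in 800x600 pixels.

```bash
cat > h.py <<'E'
import numpy as np,cv2
from scipy.spatial.transform import Rotation as Ro
def cast(s,px,z):
    px=np.asarray(px,float).reshape(-1,1,2); K=s["K"]
    n=cv2.undistortPoints(px,K,np.array([s["k1"],0,0,0.]))[:,0]
    # refine: model is xd = x(1+k1 r^2), same as OpenCV
    d=np.c_[n,np.ones(len(n))]@s["R"]; c=-s["R"].T@s["t"]
    return c+d*((z-c[2])/d[:,2])[:,None]
def biggest(m,roi):
    q=np.zeros_like(m); x0,y0,x1,y1=roi; q[y0:y1,x0:x1]=m[y0:y1,x0:x1]
    cs=cv2.findContours(q,cv2.RETR_EXTERNAL,cv2.CHAIN_APPROX_NONE)[0]
    return max(cs,key=cv2.contourArea)[:,0]
def rect(P):
    (c,(a,b),t)=cv2.minAreaRect((P[:,:2]*1000).astype(np.float32)); 
    if a<b: a,b,t=b,a,t+90
    return np.array(c)/1000,a,b,np.radians((t+90)%180-90)
def down(yaw): # tool z down, tool y at world angle yaw
    y=np.array([np.cos(yaw),np.sin(yaw),0]);z=np.array([0,0,-1.])
    return Ro.from_matrix(np.c_[np.cross(y,z),y,z]).as_quat()
E
python3 - <<'E'
from h import *
import pickle
d=pickle.load(open('s0.pkl','rb'));s=d['top'];im=s['pixels'];hsv=cv2.cvtColor(im,cv2.COLOR_RGB2HSV)
H,S,V=cv2.split(hsv)
bm=((S>90)&(H<18)).astype(np.uint8)*255
b=biggest(bm,(180,145,225,245)); print('batten',rect(cast(s,b,.097)))
dk=((V<85)).astype(np.uint8)*255
dk=dk|bm
t=biggest(cv2.morphologyEx(dk,cv2.MORPH_CLOSE,np.ones((5,5))),(165,160,245,240)); print('tray',rect(cast(s,t,.075)))
pm=((V>165)&(S<40)).astype(np.uint8)*255
p=biggest(pm,(305,165,370,228)); P=cast(s,p,.104)
c,r=cv2.minEnclosingCircle((P[:,:2]*1000).astype(np.float32));print('pot',c,r, p.min(0),p.max(0))
e=cv2.fitEllipse((P[:,:2]*1000).astype(np.float32));print(e)
o=im.copy()
for q,cl in((b,(255,0,0)),(t,(0,255,0)),(p,(0,0,255))): cv2.polylines(o,[q.reshape(-1,1,2)],True,cl)
cv2.imwrite('pics/o0.png',cv2.resize(o[130:250,150:380,::-1],(800,417),interpolation=cv2.INTER_NEAREST))
# side crop check of heights
s=d['side'];im=s['pixels'];H,S,V=cv2.split(cv2.cvtColor(im,cv2.COLOR_RGB2HSV))
pm=((V>140)&(S<40)).astype(np.uint8)*255
p=biggest(pm,(210,210,292,300)); print('side pot',p.min(0),p.max(0))
top=[p[p[:,0]==x][:,1].min() for x in range(p[:,0].min(),p[:,0].max()+1)]
E
```

```text
batten (array([0.54264539, 0.21721446]), 237.88768005371094, 50.543216705322266, np.float64(0.1304174203932966))
tray (array([0.54270551, 0.21695938]), 238.11924743652344, 180.6699981689453, np.float64(0.020356943298240494))
pot (537.9121704101562, -183.29653930664062) 76.60594177246094 [312 173] [360 220]
((536.47265625, -178.94583129882812), (140.4983673095703, 144.3394012451172), 139.53262329101562)
side pot [221 217] [287 299]
```

View pics/o0.png

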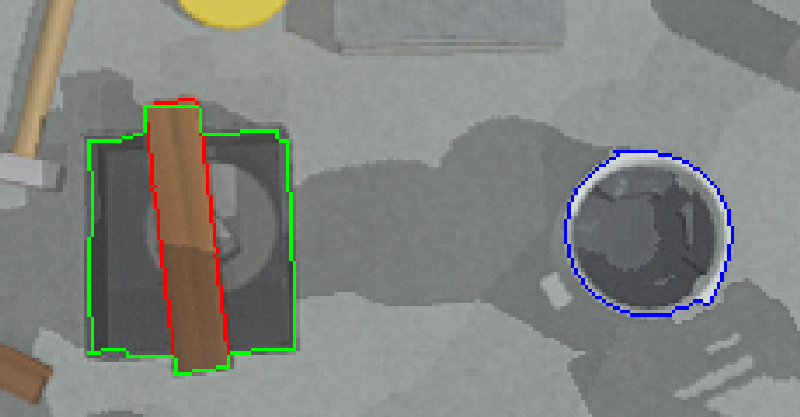

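The batten measures 238 x 50.5 mm at z = 0.097, which matches the stated size. The red outline fits it, and the pot rim (blue) measures about 142 mm, also a match. Next I'll move the batten.

```bash
python3 - <<'E'
from cell import *
from h import *
import pickle
b=np.array([.5426,.2172]);q=down(.130-np.pi/2)
move_linear([.254,-.571,.27],vel=.3)
move_pose([*b,.17],q)
print(move_linear([*b,.092],vel=.12,f_stop=8), observe()["tcp_pos"],observe()["t"])
grasp(); s=observe();print(s["finger_gap"],s["grasp_force"])
move_linear([*b,.20],vel=.2)
q2=down(-np.pi/2)
move_pose([.44,.01,.12],q2)
print(move_linear([.44,.01,.017],vel=.1,f_stop=6));s=observe();print(s["tcp_pos"],s["ft_force"],s["finger_gap"])
ungrasp()
move_linear([.44,.01,.15],vel=.25)
move_pose([.36,-.20,.25],q2)
s=observe();print(s["t"],s["qpos"])
d={n:snapshot(n) for n in("side","top")};pickle.dump(d,open('s1.pkl','wb'))
a=d['top']['pixels'][130:260,150:380,::-1];c=d['side']['pixels'][100:320,120:420,::-1]
cv2.imwrite('pics/t1.png',cv2.resize(a,(800,452)))
cv2.imwrite('pics/s1.png',cv2.resize(c,(800,587)))
E
```

```text
False [0.54314291 0.21736588 0.09252181] 4.1917
0.0005727584566575129 0.0Traceback (most recent call last):
  File "<stdin>", line 12, in <module>
cell.IKError: the arm cannot follow that straight line within its joint ranges
```

The fingers closed on nothing, so I'll look before moving again.

```bash
python3 - <<'E'
from cell import *
from h import *
import pickle
s=observe();print(s["t"],s["qpos"],s["tcp_pos"],Ro.from_quat(s["tool_rot"]).as_matrix().round(3),s["ft_force"],s["finger_gap"],s["grasp_force"])
d={n:snapshot(n) for n in("side","top")};pickle.dump(d,open('s1.pkl','wb'))
a=d['top']['pixels'][130:260,120:270,::-1];c=d['side']['pixels'][70:220,140:340,::-1]
cv2.imwrite('pics/c1.png',np.hstack([cv2.resize(a,(380,330)),cv2.resize(c,(420,330))]))
E
```

```text
7.15 [-0.08272457  0.64561193 -0.07344642  2.2011018   0.14809984  0.29744993
 -1.85215929] [0.44142404 0.01133258 0.1198952 ] [[ 1.     0.002  0.002]
 [ 0.002 -1.     0.001]
 [ 0.002 -0.001 -1.   ]] [0.96103555 0.28656835 0.55763608] 0.00018988952804849124 0.0
```

View pics/c1.png

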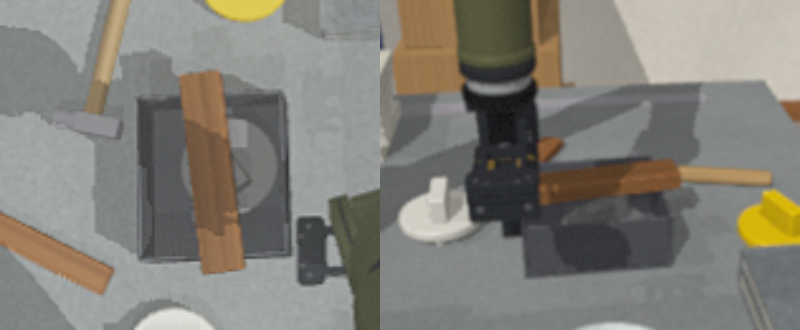

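The batten still lies across the tray, from about (200,75) to (222,270) in the left half, and the closed gripper is at (312,250). I'll check the reported TCP against the picture, and triangulate the batten from both views.

View pics/c2.png

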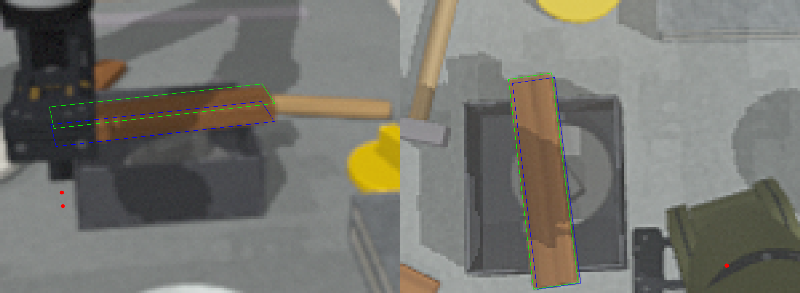

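```bash
python3 - <<'E'
from h import *
import pickle
from cell import *
d=pickle.load(open('s1.pkl','rb'))
for z in(.17,.2,.26,.32): print(z,cast(d['top'],[(237,227)],z).round(3),cast(d['side'],[(203,177),(203,171)],z).round(3))
for X in([.441,-.082,.17],[.441,.105,.17],[.441,.105,.25]): print(X,proj(d['top'],X).round(0),proj(d['side'],X).round(0))
for n in d:
  e=(np.abs(proj(d[n],cast(d[n],[(100,50),(450,300)],.1))-[(100,50),(450,300)])).max();print(n,e)
s=observe();print(s['t'],s['dq'],s['tcp_pos'],s['qpos'])
# triangulate visible finger tip: side (203,177)
E
```

```text
0.17 [[0.448 0.11  0.17 ]] [[ 0.446 -0.047  0.17 ]
 [ 0.446 -0.022  0.17 ]]
0.2 [[0.447 0.108 0.2  ]] [[ 0.45  -0.096  0.2  ]
 [ 0.449 -0.073  0.2  ]]
0.26 [[0.444 0.103 0.26 ]] [[ 0.457 -0.195  0.26 ]
 [ 0.456 -0.175  0.26 ]]
0.32 [[0.441 0.099 0.32 ]] [[ 0.463 -0.293  0.32 ]
 [ 0.463 -0.277  0.32 ]]
[0.441, -0.082, 0.17] [[307. 229.]] [[200. 186.]]
[0.441, 0.105, 0.17] [[239. 230.]] [[202. 145.]]
[0.441, 0.105, 0.25] [[237. 228.]] [[199. 115.]]
side 1.657670395616151e-05
top 2.977899919187621e-05
7.25 [-0.00041022 -0.00547574  0.00523026  0.00573213  0.00268597  0.00183585
  0.00174844] [0.44167791 0.01170534 0.1201174 ] [-0.08344823  0.64518117 -0.07350912  2.20078047  0.14810637  0.29759524
 -1.85206916]
```

The top view agrees with the TCP, but the side view puts the fingertips about 30 mm too high. That would explain missing above the batten. I'll touch the bench with the closed fingers to settle it.

```bash
python3 - <<'E'
from cell import *
from h import *
import pickle
q2=down(-np.pi/2)
print(inverse_kinematics([.51,.01,.0],q2))
move_linear([.51,.01,.06],q2,vel=.2)
print(move_linear([.51,.01,.006],vel=.05,f_stop=4));s=observe();print(s["tcp_pos"],s["ft_force"],s["t"])
d={n:snapshot(n) for n in("side",)};pickle.dump(d,open('s2.pkl','wb'))
move_linear([.51,.01,.14],vel=.3); ungrasp();sleep(.1);s=observe();print(s["tcp_pos"],s["finger_gap"],s["t"])
d['side2']=snapshot('side')
a=[]
for k,X in(('side',[.51,.01,.0]),('side2',np.array(s["tcp_pos"])-[0,0,.014])):
    im=np.ascontiguousarray(d[k]['pixels'][60:260,140:340,::-1]);im=cv2.resize(im,(400,400))
    p=(proj(d[k],X)[0]-[140,60]+.5)*2;cv2.circle(im,tuple(map(int,p)),3,(0,0,255),-1);a.append(im)
cv2.imwrite('pics/c3.png',np.hstack(a))
E
```

```text
[-0.08617191  0.92332685 -0.03945351  2.04624519  0.18146965  0.17521517
 -1.85952369]
False
[0.5102265  0.00997682 0.00626909] [-0.95979205  0.20321608  0.20252176] 9.0917
[0.50999204 0.00999886 0.14001322] 0.08835725421581966 11.1667
```

View pics/c3.png

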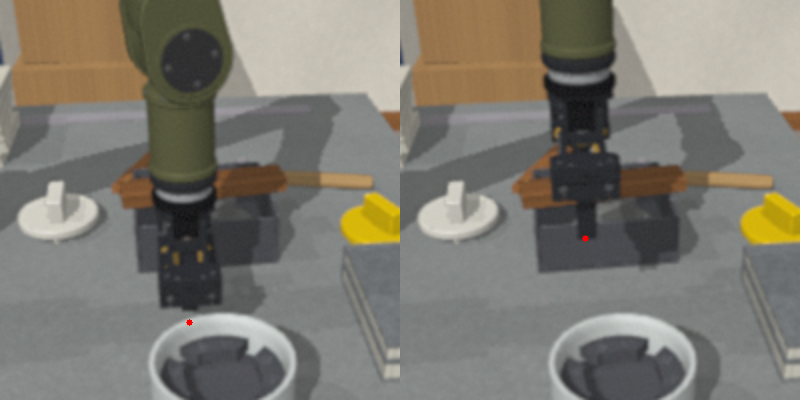

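Open or closed, the fingertips appear about 27 mm above where the TCP reading puts them: (190,308) seen against the dot at (189,322). The closed fingers also reached TCP z = 0.006 without contact. I'll find the offset by touching the bench.

```bash
python3 - <<'E'
from cell import *
from h import *
move_linear([.51,.01,.02],vel=.25)
for z in(-.035,-.028,-.02):
    try: print(z,move_linear([.51,.01,z],vel=.03,f_stop=4));break
    except IKError as e: print(z,e)
s=observe();print(s["tcp_pos"],s["ft_force"],s["qpos"],s["t"])
move_linear([.51,.01,.1],vel=.3);s=observe();print(s["tcp_pos"],s["ft_force"],s["t"])
E
```

```text
-0.035 True
[ 0.50988169  0.01003223 -0.0198301 ] [-0.28043886 -0.50182743  6.68046427] [-0.09268868  0.96264748 -0.02890451  2.04553703  0.17667999  0.13590292
 -1.85501784] 13.0917
[0.51024586 0.00995776 0.10047746] [-0.41755687 -0.40923575 -0.57232263] 13.6417
```

Contact came at TCP z ≈ -0.0195 where +0.014 was expected, so the tool sits 33.5 mm higher than reported. I'll subtract that from every commanded z and redo the batten.

```bash
echo 'DZ=-.0335' >> h.py; python3 - <<'E'
from cell import *
from h import *
import pickle
b=np.array([.5426,.2170]);q=down(.130-np.pi/2);q2=down(-np.pi/2)
move_linear([.51,.01,.15],vel=.3)
move_pose([*b,.15+DZ],q)
print(move_linear([*b,.092+DZ],vel=.12,f_stop=8), observe()["tcp_pos"],observe()["t"])
grasp(); s=observe();print(s["finger_gap"],s["grasp_force"])
if s["finger_gap"]<.04: raise SystemExit
move_linear([*b,.20+DZ],vel=.25)
move_pose([.51,.01,.10+DZ],q2)
print(move_linear([.51,.01,.014+DZ],vel=.07,f_stop=4));s=observe();print(s["tcp_pos"],s["ft_force"],s["finger_gap"])
ungrasp()
move_linear([.51,.01,.14],vel=.3)
d={"side":snapshot("side")}
move_linear([.44,-.16,.22],vel=.4)
s=observe();print(s["t"])
d.update({n:snapshot(n) for n in("top",)});pickle.dump(d,open('s3.pkl','wb'))
cv2.imwrite('pics/c4.png',cv2.resize(d['top']['pixels'][130:260,150:380,::-1],(800,452)))
E
```

```text
False [0.54310168 0.21630256 0.05890623] 15.45
0.04977520522596558 29.999953410588205
True
[ 0.50960469  0.00998592 -0.01658776] [ 0.38277397 -0.16129906  3.54785513] 0.04979678293539667
20.7917
```

View pics/c4.png

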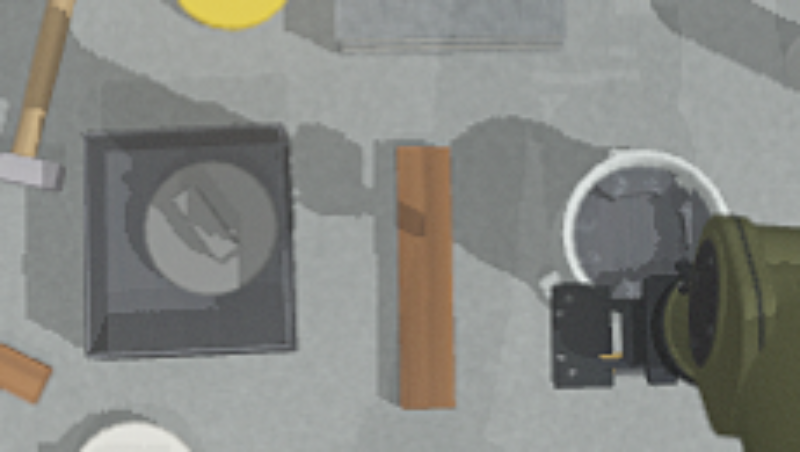

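The batten now lies on the bench at (425,275) in the crop. The lid is uncovered, with its disc at (210,228) and the bar running about (183,190)–(232,250). Next I'll measure the lid and refine the pot.

```bash
python3 - <<'E'
from h import *
import pickle
from scipy.optimize import least_squares
d0=pickle.load(open('s0.pkl','rb'));d=pickle.load(open('s3.pkl','rb'))
def circ(P,R=None):
    P=P[:,:2]; f=lambda x:np.hypot(*(P-x[:2]).T)-(R if R else x[2])
    r=least_squares(f,[*P.mean(0)]+([] if R else [.06]),loss='soft_l1',f_scale=.001);return r.x.round(4),np.median(abs(f(r.x))).round(4)
s=d['top'];im=s['pixels'];H,S,V=cv2.split(cv2.cvtColor(im,cv2.COLOR_RGB2HSV))
for r in(180,195,205): print(V[r,172:238:3])
g=cv2.GaussianBlur(V,(3,3),0)
m=((g>100)).astype(np.uint8)*255
c=biggest(m,(180,172,232,220)); hu=cv2.convexHull(c.reshape(-1,1,2).astype(np.int32))[:,0]
print('lid disc',circ(cast(s,c,.029)),circ(cast(s,c,.029),.0615),c.min(0),c.max(0))
# batten
b=biggest(((S>90)&(H<18)).astype(np.uint8)*255,(255,150,290,260));print('batten',rect(cast(s,b,.022)))
# pot from s0
t=d0['top'];V0=cv2.cvtColor(t['pixels'],cv2.COLOR_RGB2HSV)[:,:,2]
pm=(V0<120).astype(np.uint8)*255
p=biggest(((V0>150)*255).astype(np.uint8),(308,168,368,226));print('outer',circ(cast(t,p,.104),.072))
q=biggest(pm,(316,176,356,217));print('inner',circ(cast(t,q,.104)),circ(cast(t,q,.096)),q.min(0),q.max(0))
o=cv2.resize(im[165:230,170:240,::-1],None,fx=6,fy=6,interpolation=cv2.INTER_CUBIC)
cv2.polylines(o,[((c-[170,165])*6+3).reshape(-1,1,2)],True,(0,0,255))
o2=cv2.resize(t['pixels'][165:230,305:370,::-1],None,fx=6,fy=6,interpolation=cv2.INTER_CUBIC)
for z,cc in((p,(0,255,0)),(q,(0,0,255))): cv2.polylines(o2,[((z-[305,165])*6+3).reshape(-1,1,2)],True,cc)
o3=cv2.convertScaleAbs(o,alpha=1.3,beta=0);cv2.imwrite('pics/c5.png',cv2.resize(np.hstack([o3,o2]),None,fx=.97,fy=.97))
E
```

```text
[135  94  89 118 114  93  96  91  86 103 116 113 115 124 121 123 122  85
  89  95  67 132]
[140 106  93 115 116  96  93 151 149 135 119 122 117 120 101 112 122 120
 121 107  79 160]
[138 114  91 116 114 116 112  95 151 150 150 148 148 149 124 153 124 122
 101  95 108 153]
lid disc (array([0.5546, 0.2251, 0.0739]), np.float64(0.009)) (array([0.5499, 0.2236]), np.float64(0.0149)) [180 173] [229 219]
batten (array([0.51029095, 0.01039711]), 238.1473846435547, 47.356327056884766, np.float64(-0.0002817624433303834))
outer (array([ 0.5377, -0.1931]), np.float64(0.0087))
inner (array([ 0.5339, -0.1758,  0.0589]), np.float64(0.0013)) (array([ 0.5348, -0.1773,  0.0594]), np.float64(0.0013)) [316 178] [355 216]
```

View pics/c5.png

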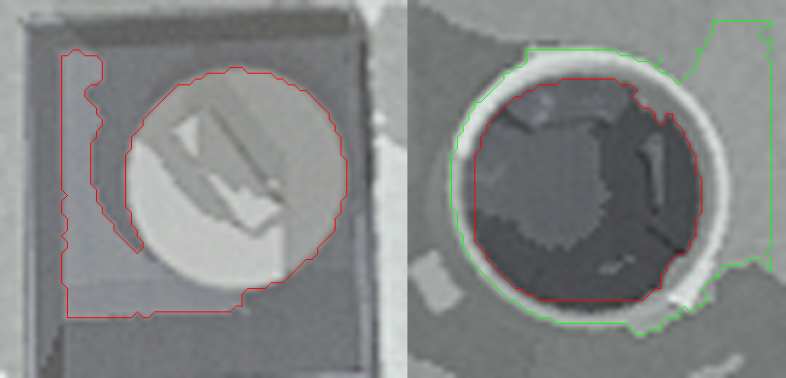

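```bash
python3 - <<'E'
from h import *
import pickle
from scipy.optimize import least_squares
d0=pickle.load(open('s0.pkl','rb'));d=pickle.load(open('s3.pkl','rb'))
def fit(P,c,R,tol):
    P=P[:,:2];c=np.array(c)
    for k in range(8):
        Q=P[abs(np.hypot(*(P-c).T)-R)<tol]
        f=lambda x:np.hypot(*(Q-x[:2]).T)-x[2]; x=least_squares(f,[*c,R]).x; c=x[:2]
        if k==3: tol=max(tol/2,.0025)
    a=np.degrees(np.arctan2(*(Q-c).T[::-1]));return x.round(4),len(Q),np.abs(f(x)).mean().round(4),np.histogram(a,8,(-180,180))[0]
s=d['top'];im=s['pixels'];V=cv2.cvtColor(im,cv2.COLOR_RGB2GRAY)
up=cv2.resize(V,None,fx=4,fy=4,interpolation=cv2.INTER_CUBIC)
def edges(u,lo,hi): e=cv2.Canny(cv2.GaussianBlur(u,(7,7),0),lo,hi);y,x=np.nonzero(e);return (np.c_[x,y]+.5)/4-.5
def roi(p,x0,y0,x1,y1): return p[(p[:,0]>x0)&(p[:,0]<x1)&(p[:,1]>y0)&(p[:,1]<y1)]
E=edges(up,15,40)
c0=cast(s,[(210.05,195.26)],.029)[0,:2];print('c0',c0)
print('lid',fit(cast(s,roi(E,180,165,240,225),.029),c0,.0615,.006))
sub=np.ascontiguousarray(up[170*4:220*4,185*4:236*4])
L=cv2.createLineSegmentDetector().detect(sub)[0][:,0]
for l in L:
    n=np.hypot(l[2]-l[0],l[3]-l[1])
    if n<32: continue
    p=((l.reshape(2,2)+.5)/4-.5+[185,170]);w=cast(s,p,.065)[:,:2];v=w[1]-w[0]
    if np.hypot(*(w.mean(0)-c0))<.045: print(p.round(1).tolist(),'len',np.hypot(*v).round(3),'yaw',(np.arctan2(v[1],v[0])%np.pi).round(3),'off',np.cross(v/np.hypot(*v),c0-w[0]).round(4))
t=d0['top'];u0=cv2.resize(cv2.cvtColor(t['pixels'],cv2.COLOR_RGB2GRAY),None,fx=4,fy=4,interpolation=cv2.INTER_CUBIC)
E=roi(edges(u0,15,40),300,160,375,232)
for z,R in((.104,.072),(.104,.067),(.096,.063)): print('pot',R,fit(cast(t,E,z),(.5355,-.179),R,.005))
E
```

```text
c0 [0.55580345 0.20598862]
lid (array([0.557 , 0.2061, 0.0603]), 526, np.float64(0.0005), array([70, 64, 60, 66, 62, 69, 66, 69]))
[[205.2, 195.0], [210.3, 201.7]] len 0.026 yaw 0.649 off 0.0099
[[214.2, 196.0], [209.4, 189.0]] len 0.027 yaw 0.602 off 0.0108
pot 0.072 (array([ 0.5361, -0.1779,  0.0721]), 657, np.float64(0.0004), array([63, 62, 90, 87, 85, 90, 92, 88]))
pot 0.067 (array([ 0.5338, -0.1826,  0.0674]), 465, np.float64(0.001), array([43, 57, 68, 70, 61, 60, 69, 37]))
pot 0.063 (array([ 0.5345, -0.1757,  0.0618]), 533, np.float64(0.0005), array([69, 50, 65, 47, 72, 75, 77, 78]))<stdin>:25: DeprecationWarning: Arrays of 2-dimensional vectors are deprecated. Use arrays of 3-dimensional vectors instead. (deprecated in NumPy 2.0)
```

The lid is at (0.557, 0.206) with bar yaw ≈ 0.63; its disc fit gives r = 60 mm. The pot is at (0.536, -0.178) with r = 72 mm. The batten landed within 0.5 mm of target, so the lateral calibration is good. I'll pick up the lid and lower it into the mouth.

```bash
python3 - <<'E'
from cell import *
from h import *
l=np.array([.557,.2061]);p=np.array([.5361,-.1779])
q=down(.63-np.pi/2)
for a in np.arange(-3.4,.6,.3):
    j=inverse_kinematics([*p,.125+DZ],down(a));print(round(a,2),None if j is None else np.round(j,2)[[4,5,6]],end=' ')
move_linear([*(l*.5+p*.5),.20],vel=.5)
move_pose([*l,.15+DZ],q)
print(move_linear([*l,.048+DZ],vel=.15,f_stop=8),observe()["tcp_pos"])
grasp();s=observe();print(s["finger_gap"],s["grasp_force"],s["t"],s["tcp_pos"])
if not .018<s["finger_gap"]<.03: raise SystemExit
move_linear([*l,.20+DZ],vel=.2);s=observe();print(s["finger_gap"],s["ft_force"],s["t"])
E
```

```text
-3.4 [-0.87  0.67 -2.32] -3.1 [-0.3   0.5  -2.58] -2.8 [-0.18  0.49 -2.39] -2.5 [-0.05  0.49 -2.21] -2.2 [ 0.03  0.49 -1.99] -1.9 [ 0.12  0.5  -1.78] -1.6 [ 0.21  0.51 -1.56] -1.3 [ 0.29  0.52 -1.34] -1.0 [ 0.38  0.54 -1.12] -0.7 [ 0.46  0.56 -0.9 ] -0.4 [ 0.54  0.59 -0.68] -0.1 [ 0.64  0.63 -0.47] 0.2 [ 0.73  0.68 -0.25] 0.5 [ 0.81  0.73 -0.02] False [0.55786778 0.20596521 0.01539454]
0.02377581440881934 29.99962697736919 24.0917 [0.55700655 0.2060394  0.01445897]
0.023786269291624824 [ 0.60250074 -0.44665659 -4.30322463] 25.0
```

```bash
cat > turn.py <<'E'
from cell import *
from h import *
p=np.array([.5361,-.1779])
def st(m=''):
    s=observe();print(m,s["tcp_pos"].round(4) if hasattr(s["tcp_pos"],'round') else s["tcp_pos"],np.round(s["ft_force"],1),round(s["finger_gap"],4),round(s["t"],2));return s
E
python3 - <<'E'
from turn import *
a=-1.6
move_pose([*p,.20+DZ],down(a));st('above')
move_linear([*p,.150+DZ],vel=.15)
c=move_linear([*p,.118+DZ],vel=.04,f_stop=5);s=st(c)
zc=s["tcp_pos"][2]
if abs(zc-DZ-.125)>.005: raise SystemExit
for k in range(5):
    a+=.11
    move_pose([*p,zc+.0005],down(a))
    c=move_linear([*p,zc-.010],vel=.04,f_stop=6);s=st((c,round(a,2)))
    if s["tcp_pos"][2]<zc-.006: break
open('st.txt','w').write(f'{a} {zc}')
E
```

```text
above [ 0.537  -0.1755  0.1665] [ 0.2  0.1 -4.2] 0.0244 26.43
True [ 0.536  -0.1779  0.091 ] [-0.5 -0.2  2.6] 0.0237 27.54
(True, -1.49) [ 0.5363 -0.1779  0.0903] [ 0.5 -0.   3.7] 0.0239 28.0
(True, -1.38) [ 0.5362 -0.1779  0.0896] [-0.7  0.3  3.8] 0.0236 28.46
(True, -1.27) [ 0.5364 -0.1779  0.0889] [-0.5  0.5  3.2] 0.0238 28.92
(True, -1.16) [ 0.5363 -0.178   0.0884] [ 0.1 -0.   3. ] 0.0235 29.38
(True, -1.05) [ 0.5363 -0.178   0.0878] [-0.2  0.3  3.2] 0.024 29.84
```

```bash
python3 - <<'E'
from turn import *
a,zc=map(float,open('st.txt').read().split());zc=observe()["tcp_pos"][2]
for k in range(12):
    a+=.1
    move_pose([*p,zc+.001],down(a))
    c=move_linear([*p,zc-.011],vel=.04,f_stop=5);s=st((c,round(a,2)))
    z=s["tcp_pos"][2]
    if z<zc-.005: break
    zc=z
open('st.txt','w').write(f'{a} {zc}')
E
```

```text
(True, -0.95) [ 0.5361 -0.1778  0.0874] [-0.5  0.2  4.5] 0.0239 30.3
(True, -0.85) [ 0.5361 -0.1778  0.0869] [-1.2  0.7  5.8] 0.024 30.76
(True, -0.75) [ 0.5364 -0.1778  0.0766] [0.4 0.8 3.4] 0.0237 31.33
```

The lid dropped 10 mm at yaw -0.75. I'll raise it 3 mm so the opening fingers clear the bevel, let go, retreat and check.

```bash
python3 - <<'E'
from turn import *
import pickle
s=observe();z=s["tcp_pos"][2]
move_linear([*p,z+.003],vel=.04);st('raised')
ungrasp();st('open')
move_linear([*p,.17],vel=.2)
grasp()
# light press on the bar top (home: z=.132 true -> tip .132 -> tcp .146+DZ = .1125)
c=move_linear([*p,.105],vel=.05,f_stop=5);st(('press',c))
move_linear([*p,.19],vel=.3)
d={'side':snapshot('side')}
move_linear([.42,-.02,.25],vel=.4);d['top']=snapshot('top');d['side2']=snapshot('side');pickle.dump(d,open('s4.pkl','wb'));st()
a=cv2.resize(d['side2']['pixels'][200:310,200:310,::-1],(400,400),interpolation=cv2.INTER_CUBIC)
b=cv2.resize(d['top']['pixels'][150:250,250:376,::-1],(400,317),interpolation=cv2.INTER_CUBIC)
cv2.imwrite('pics/c6.png',np.hstack([a,np.pad(b,((0,83),(0,0),(0,0)))]))
E
```

```text
raised [ 0.5361 -0.1777  0.0793] [ 1.1  0.9 -4.2] 0.0238 31.58
open [ 0.5361 -0.1779  0.0797] [ 0.2 -0.2  0.4] 0.0882 32.62
('press', True) [ 0.5357 -0.1778  0.1122] [-0.8 -0.   6. ] 0.0003 35.57
 [ 0.4201 -0.0212  0.2491] [ 0.3  0.6 -0.4] 0.0007 36.78
```

View pics/c6.png

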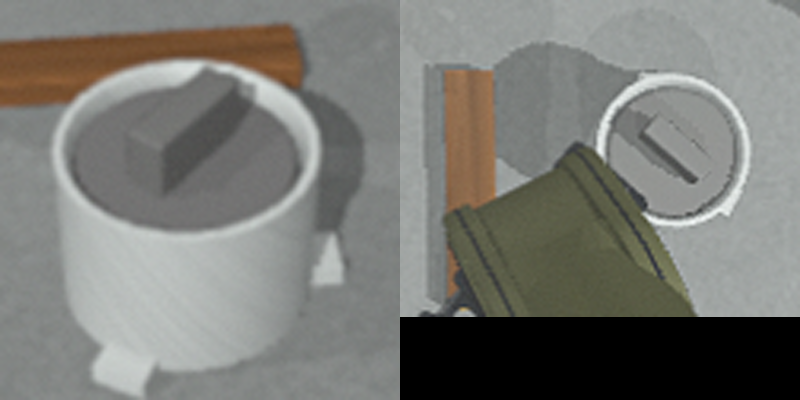

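The picture shows the lid level and sunk below the rim all round, at (185,160) on the left. The bar top was touched at 0.112, against 0.1125 expected for home. The batten lies flat on the bench. I'm handing in.

```bash
python3 -c "
from cell import *
print(close_job())"
```

```text
the job is handed in; nothing more can be done
None
```

The job is handed in at about 37 s: the batten lies flat on the bench, and the grey lid is fully home and level in the pot and released; I kept clear of the books, hammer and bottle but did not re-measure them.

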